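# Reverse the rub tester's arm and load the scraper

### The job

Change the rub tester from rubbing to scraping: lift its arm off the pivot pin, turn it end for end and refit it fully down on the pin, so that the straight scraper instead of the round pad rests on the white panel, between the two stop pegs. Then stand the larger of the two brass weights upright in the middle of the round seat above the scraper. Leave the small weight and the other things where they are.

Things in the scene. Friction and masses are not known exactly. Their poses are not given: they have to be found in the camera images.
- rub_tester: Rub tester, fixed to the bench: grey base plate 12 mm thick (x -70 to +135 mm, y +-65 mm) and aluminium panel table (x +40 to +128 mm, y +-50 mm, 45 mm high). Origin on the pin's axis at bench height, z up, +x from the pin to the table. Two stop pegs, 8 mm thick, at x +51, y +-21 mm, tops 86 mm above the bench, stand either side of the fitted arm and limit its swing to about +-9 degrees.
- pin_top (a point): Top of the upright pivot pin, on its axis, 107 mm above the bench; axes as the tester's. The pin is 10 mm thick, its nose tapering to 3 mm over the top 12 mm. It stands 33 mm above the flat shoulder of a steel post of 22 mm diameter, on which the arm lies.
- panel_mid (a point): Point on top of the white panel, 48 mm above the bench, under the foot of a fitted arm: 90 mm from the pin's axis towards the tester's +x; axes as the tester's.
- hub_centre (a point): Centre of the loose arm, half-way up its dark hub on the axis of the hole, 81 mm above the bench when fitted. Hub: 42 mm along the arm, 28 mm wide, 14 mm high; upright through hole of 15 mm. x runs along the arm to the round pad end, y across, z up. The arm balances here, about 220 g. At the start it is on the pin, pad end over the panel. Both feet end 32.5 mm below this point.
- pad_seat (a point): Middle of the top of the round seat above the round pad, 90 mm from the arm's hole; axes as the arm's.
- scraper_seat (a point): Middle of the top of the flat round seat (44 mm diameter, no rim, marked with a 33 mm circle) above the scraper, 90 mm from the arm's hole, level with the hub's top (88 mm above the bench when fitted); axes as the arm's.
- rub_arm: The same arm, 224 mm long; origin on the hole's axis at the hub's underside, axes as hub_centre. From the hub a bar 18 mm wide, 10 mm high leads each way to a flat round seat. Foot at +x: round black pad, 38 mm diameter. Foot at -x: straight steel scraper blade, 58 mm long across the arm, under a dark 64 mm crossbar that sticks out on both sides of the seat.
- big_weight: The larger brass knob weight; origin at the centre of its underside, z up.
- big_weight_centre (a point): Centre, half-way up (20 mm), of the larger brass knob weight, about 200 g: 40 mm high, round body of 30 mm diameter up to 28 mm, then a 16 mm knob. It stands on the bench to the right of the tester. z up.
- small_weight_centre (a point): Centre, half-way up (15 mm), of the smaller brass weight: 30 mm high, 24 mm diameter. It stands near the larger one, the two in either place; not to be used.
- paint_tin: Small paint tin, 62 mm diameter, 76 mm high, to the left; bystander. Origin under its centre.
- dropper_bottle: Dropper bottle, 32 mm diameter, 54 mm high, standing between the tester and the weights; bystander. Origin under its centre.
- stopwatch: Stopwatch lying on the bench, 62 x 68 x 20 mm, right of the weights; bystander. Origin under its centre.
- flat_brush: Flat brush lying on the bench at the left, 48 x 185 x 12 mm; bystander. Origin under its centre.
Mind the look-alikes: they are no part of the job. What is shaped like the big_weight but green is not meant.

How it is judged:
On the way, in this order (a step that is already met when the one before it is completed fails the run):
1. the arm is lifted clear of the pin (z of hub_centre in the frame of rub_tester above 0.114 m), for 0.1 s.
2. the arm is back on the pin, down on the shoulder, with the scraper over the panel (horizontal distance between hub_centre and pin_top below 0.004 m and z of hub_centre in the frame of rub_tester below 0.086 m and angle between hub_centre's own z axis and vertical below 0.06 rad and horizontal distance between scraper_seat and panel_mid below 0.022 m), for 0.2 s.
At the end, for the whole second after the job is handed in: Arm on the pin (hole within 4 mm of its axis), within 5 mm of fully down, level within 0.06 rad, scraper seat within 22 mm of the panel point; the larger weight upright (0.1 rad) on the scraper seat, centre within 12 mm of its middle; all at rest (all of step 2 and horizontal distance between big_weight_centre and scraper_seat below 0.012 m and z of big_weight_centre in the frame of scraper_seat between 0.016 and 0.025 m and angle between big_weight_centre's own z axis and vertical below 0.1 rad and linear speed of each of big_weight, rub_arm below 0.02 m/s); the robot touches nothing.
It fails at once if the small weight is moved more than 30 mm (distance of small_weight_centre from where it was at the start of the episode above 0.03 m).
It fails at once if a bystander (paint tin, stopwatch, dropper bottle, flat brush) is moved more than 30 mm (distance of any of paint_tin, stopwatch, dropper_bottle, flat_brush from where it was at the start of the episode above 0.03 m).
It also fails if it takes over 59 s, if anything falls off the work surface, if the arm or the gripper's body presses on something with over 40 N, if the wrist force passes 120 N, or if a joint passes its speed limit or range.

### The arm

A 6-joint arm with a two-finger parallel gripper is mounted at the origin on a cart in front of the work surface, level with it; the furniture and walls round the work are solid. World frame = base frame: x ahead of the robot, y to its left, z up, the work surface at z = 0. Lengths are in m, angles in rad, forces in N, time in s.
With the tool pointing down it reaches from about 0.35 to 0.85 m from the base axis. Payload 8.1 kg.
Tool frame: the origin (TCP) lies on the mounting face of the last link; the fingertips stand 186 mm ahead of it and the grasp point (between the pads) lies 167 mm ahead of it; z points along the fingers, y is the line along which they close (so a half turn about z gives the same grasp; the last joint's range is limited). The gripper opens to 93 mm and grips with 3 to 60 N. Pads are 15 mm wide; open, the fingers measure 128 mm over their backs; the gripper's body (75 mm by 188 mm) begins 65 mm behind the grasp point.
Start: joints at [1.178, 0.13, 1.488, -0, 1.523, -0.085], TCP at [0.182, 0.572, 0.405] pointing down, gripper open.
Joint ranges: [-2.96, 2.96], [-0.89, 2.26], [0.02, 2.5], [-1.34, 4.48], [0, 2.73], [-2.66, 2.66]. Speed limits (rad/s): [2.39, 2.39, 2.79, 3.14, 3.14, 3.14].

### API

Orientations are given as a rotation vector (axis times angle).
In Python, from plant import * gives the robot as it stands. The module is installed in compiled form; this text tells all that it offers.
- The arm moves only by the tool arm_command, never from a script. Its argument "increments" is a list of rows, each a list of 6 numbers: the shift along the tool's x, y, z in units of 0.2 m (1.0 is 0.2 m), then the turn, a rotation vector about the tool's x, y, z in units of pi rad (1.0 is pi rad). A call has exactly 5 rows; each row is the pose to reach, as a shift and turn from the pose commanded when the call began, along the tool's axes at that moment, turning the shorter way round; what a row does not reach only later rows make up. A row lasts 1/8 s, in which the tool goes at most 62.5 mm and 10.7 degrees, less where a joint would pass 70% of its speed; a pose out of reach is approached as far as the arm can. A call with a number of a shift or a turn outside -1 to 1 is refused whole. A call with a gripper value outside its range is refused whole. "fingers" is the closure, from -1 (fully open) to 1 (shut), set as the call begins (left out, the last holds). The fingers move at their own pace and stop on an object; "force" is the grip in N (left out, the last holds). Time passes only in rows, so rows that repeat a pose let the fingers close, or fill a call up. It gives the time, the measured TCP pose, the force, the opening and the grip force at its end, in the units of the state.
- read_state(): the state, without advancing time (a new reading comes with each control period).
- read_camera(name): name is "scene" or "top"; returns a dict with "image" (384x512x3 uint8, red, green, blue), "fx", "fy", "cx", "cy" (pixels), "T" (4x4, takes a point from camera to world coordinates). Camera axes: x right, y down, z forward; pixel columns grow to the right and rows downward; lengths in m; the calibration is good to about 2 mm. A picture is of the moment at which its call begins. There is no depth.
- close_job(): hands the job in; it is judged then, once.
The state is a dict: "t": time; "q": joint angles; "dq": joint speeds; "joint_torque": joint torques, N m; "tool_pos": TCP position; "orientation": TCP orientation; "force": force on the tool from outside, world axes, zero at the start; "wrist_torque": the same for the moment, N m; "opening": finger opening in m; "gripper_force": force on a finger pad.
Only numpy, scipy, OpenCV 4.12 (cv2) and the standard library are available. Lean on these libraries where they do the work, as an engineer would, in place of code of your own. Each camera call takes 0.05 s, during which the arm holds its last target. There are 200 camera calls.

## Working session

There is one attempt and no reset: what is moved stays moved. The work goes in short steps, Python scripts to look and compute and a tool call to move; the robot and the scene stay as the last step left them, time stands still between calls to the robot, and variables do not carry over. Pictures are saved under pics/ and viewed, at most 10 in all, crops included, and the job is handed in when it is done.

Besides the shell and the picture viewer there is one more tool, called as name(argument=value, ...) on one line, values as JSON. arm_command: Moves the arm, as the interface text tells. Shifts and turns lie within -1 to 1; 1 stands for 0.2 m of shift or pi rad of turn. Its arguments: {"type":"object","properties":{"increments":{"type":"array","items":{"type":"array","items":{"type":"number","minimum":-1,"maximum":1}}},"fingers":{"type":"number"},"force":{"type":"number"}},"required":["increments"]}

```bash
mkdir -p pics; python3 - <<'E'
from plant import *
import cv2,numpy as np
for n in("scene","top"):
    c=read_camera(n);cv2.imwrite(f"pics/{n}0.png",cv2.resize(c["image"][:,:,::-1],(800,600),interpolation=cv2.INTER_CUBIC))
    np.savez(f"{n}0.npz",**c);print(c["fx"],c["cx"],c["cy"],c["T"].round(3).tolist())
s=read_state();print({k:np.round(v,3).tolist() for k,v in s.items()})
E
```

```text
383.9859528369104 253.52814987204792 191.01781543013712 [[0.658, -0.478, 0.582, -0.206], [-0.753, -0.421, 0.506, -0.621], [0.003, -0.771, -0.637, 0.86], [0.0, 0.0, 0.0, 1.0]]
393.94347897106627 257.1413124182829 192.71784517187697 [[-0.004, -0.983, 0.184, 0.279], [-1.0, 0.002, -0.012, 0.003], [0.012, -0.184, -0.983, 1.29], [0.0, 0.0, 0.0, 1.0]]
{'t': 0.1, 'q': [1.178, 0.131, 1.489, 0.0, 1.523, -0.085], 'dq': [-0.0, -0.002, -0.001, -0.0, -0.0, 0.001], 'joint_torque': [0.002, -56.134, -49.31, 0.077, 0.029, -0.0], 'tool_pos': [0.182, 0.572, 0.404], 'orientation': [-0.481, -3.104, 0.003], 'force': [-0.601, 0.146, 0.714], 'wrist_torque': [0.004, 0.027, -0.014], 'gripper_force': 0.0, 'opening': 0.093}
```

View pics/scene0.png

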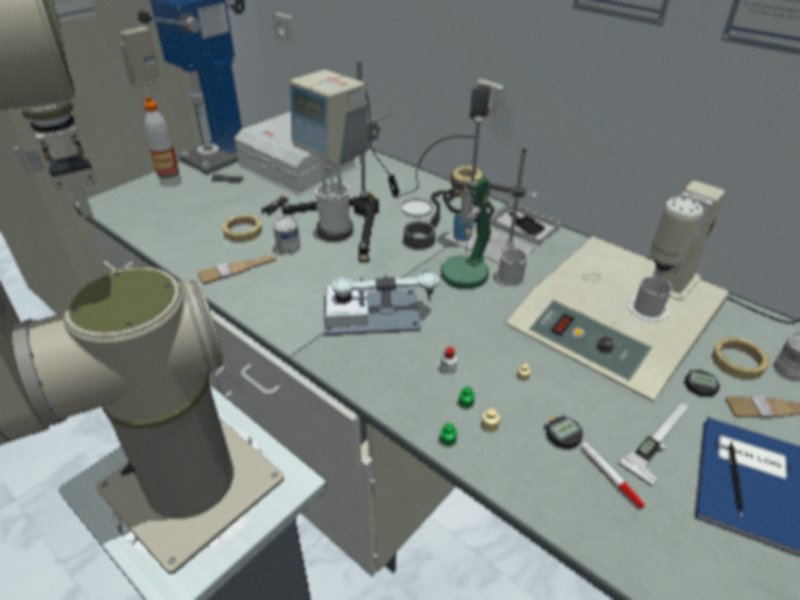

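View pics/top0.png

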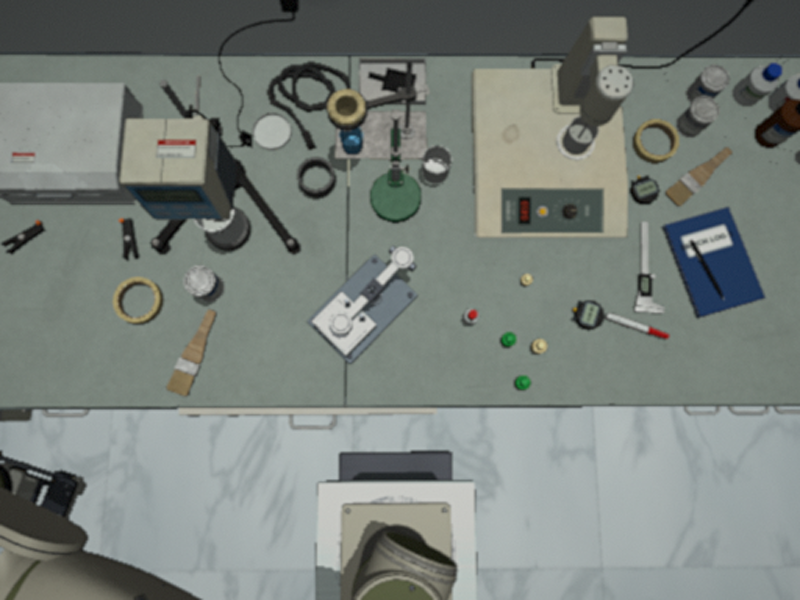

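The pictures show the tester at top-view (365,305), its pad end on the table at (340,323) and its scraper end at (402,258). The brass weights are at (539,346) and (527,280), the larger at (539,346); the green ones are decoys. I'll crop in closer for measurement.

```bash
cat > h.py <<'E'
import numpy as np,cv2
def load(n): return dict(np.load(n))
def ray(c,u,v):
    d=c["T"][:3,:3]@np.array([(u-c["cx"])/c["fx"],(v-c["cy"])/c["fy"],1]);return c["T"][:3,3],d
def onz(c,u,v,z):
    o,d=ray(c,u,v);return o+d*(z-o[2])/d[2]
def proj(c,p):
    q=np.linalg.inv(c["T"])@np.append(p,1);return np.array([c["fx"]*q[0]/q[2]+c["cx"],c["fy"]*q[1]/q[2]+c["cy"]])
E
python3 - <<'E'
from h import *
a=load("top0.npz")["image"][150:240,190:290,::-1];b=load("scene0.npz")["image"][165:220,200:290,::-1]
f=lambda i:cv2.resize(i,None,fx=6,fy=6,interpolation=cv2.INTER_CUBIC)
A=f(a);B=f(b);cv2.imwrite("pics/c_top.png",A);cv2.imwrite("pics/c_scene.png",B)
# brass blobs & tester
for n in("top0.npz","scene0.npz"):
    c=load(n);h=cv2.cvtColor(c["image"],cv2.COLOR_RGB2HSV)
    m=cv2.inRange(h,(18,60,120),(35,255,255));k,l,s,ce=cv2.connectedComponentsWithStats(m)
    for i in range(1,k):
        if 8<s[i,4]<300: print(n,s[i].tolist(),ce[i].round(1),onz(c,*ce[i],.02).round(3))
E
```

```text
top0.npz [210, 57, 24, 22, 238] [221.3  67.7] [0.959 0.11  0.02 ]
top0.npz [407, 76, 28, 26, 173] [420.4  88.9] [ 0.882 -0.58   0.02 ]
top0.npz [442, 106, 12, 11, 64] [448.2 110.8] [ 0.802 -0.67   0.02 ]
top0.npz [345, 133, 5, 5, 22] [347.1 134.9] [ 0.715 -0.318  0.02 ]
top0.npz [72, 177, 30, 29, 239] [ 86.8 191.3] [0.522 0.543 0.02 ]
top0.npz [333, 176, 8, 7, 37] [336.7 178.6] [ 0.563 -0.276  0.02 ]
top0.npz [117, 199, 20, 33, 241] [126.9 217.4] [0.436 0.408 0.02 ]
top0.npz [341, 217, 9, 9, 65] [344.9 221.1] [ 0.422 -0.297  0.02 ]
top0.npz [107, 237, 16, 16, 165] [114.9 244.4] [0.35  0.441 0.02 ]
scene0.npz [290, 107, 12, 9, 63] [294.9 111.1] [1.121 0.284 0.02 ]
scene0.npz [304, 109, 5, 6, 21] [305.8 111.6] [1.151 0.243 0.02 ]
scene0.npz [143, 138, 24, 13, 100] [154.3 144.3] [0.52 0.54 0.02]
scene0.npz [147, 164, 29, 11, 104] [159.1 168.6] [0.429 0.394 0.02 ]
scene0.npz [127, 172, 14, 9, 79] [133.5 175.6] [0.341 0.429 0.02 ]
scene0.npz [368, 210, 5, 5, 22] [369.9 211.9] [ 0.73  -0.305  0.02 ]
scene0.npz [458, 216, 34, 23, 197] [474.4 227.4] [ 0.879 -0.582  0.02 ]
scene0.npz [332, 233, 7, 8, 41] [335.2 237. ] [ 0.56 -0.28  0.02]
scene0.npz [466, 254, 19, 12, 163] [475.  259.6] [ 0.746 -0.625  0.02 ]
scene0.npz [491, 255, 21, 11, 122] [501.1 260.3] [ 0.792 -0.681  0.02 ]
scene0.npz [309, 262, 10, 11, 81] [313.8 267. ] [ 0.423 -0.297  0.02 ]
```

View pics/c_top.png

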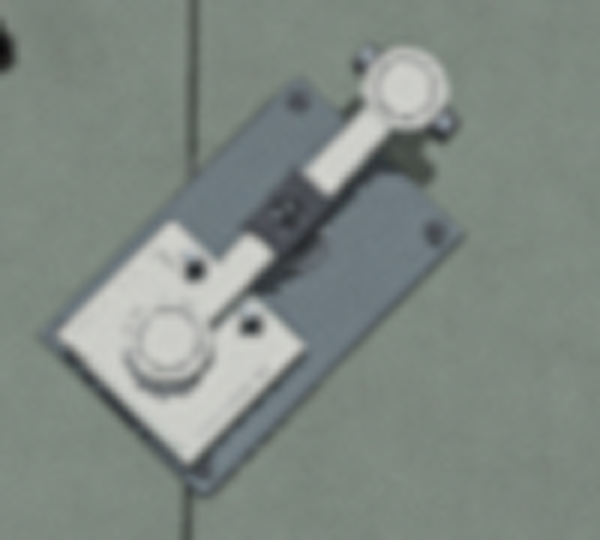

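View pics/c_scene.png

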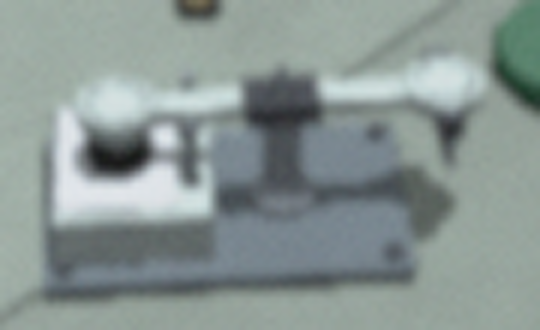

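The top crop shows the scraper seat at (405,88), the pad seat at (168,338), the hub at (288,209), and the pegs at (195,270) and (250,325). The scene crop shows the pin top at (283,70).

```bash
python3 - <<'E'
from h import *
t=load("top0.npz");s=load("scene0.npz")
T=lambda x,y,z:onz(t,190+(x+.5)/6-.5,150+(y+.5)/6-.5,z)
S=lambda x,y,z:onz(s,200+(x+.5)/6-.5,165+(y+.5)/6-.5,z)
sc=T(405,88,.088);pa=T(168,338,.088);print("seats",sc,pa,(sc+pa)/2,np.linalg.norm(sc-pa))
d=pa-sc;print("armyaw",np.arctan2(d[1],d[0]))
hubT=T(288,209,.088);print("hub",hubT)
p1=T(195,270,.086);p2=T(250,325,.086);print("pegs",p1,p2,np.linalg.norm(p1-p2)); e=p2-p1
ax=np.array([e[1],-e[0]]);ax/=np.linalg.norm(ax);print(ax,"axis yaw +-",np.arctan2(ax[1],ax[0]),np.arctan2(-ax[1],-ax[0]))
print("scene pin",S(283,70,.107),"scene seats",S(447,80,.088),S(115,103,.088))
print("scene hubtop",S(283,88,.088))
from plant import *
from scipy.spatial.transform import Rotation as R
print(R.from_rotvec(read_state()["orientation"]).as_matrix().round(3))
E
```

```text
seats [ 0.5948883  -0.01214563  0.088     ] [0.46265138 0.11003325 0.088     ] [0.52876984 0.04894381 0.088     ] 0.1800396648295366
armyaw 2.3957077959178195
hub [0.53019314 0.04881903 0.088     ]
pegs [0.49846998 0.09678382 0.086     ] [0.46963521 0.0681337  0.086     ] 0.040648159756068884
[-0.70483188  0.70937438] axis yaw +- 2.352982450859861 -0.7886102027299324
scene pin [0.52370352 0.04303542 0.107     ] scene seats [ 0.59490245 -0.0137996   0.088     ] [0.46006054 0.10840385 0.088     ]
scene hubtop [0.53007264 0.04896842 0.088     ]
[[-0.953  0.303 -0.001]
 [ 0.303  0.953 -0.002]
 [ 0.    -0.002 -1.   ]]
```

arm_command(increments=[[-0.16, -0.13, 0.02, 0, 0, 0], [-0.33, -0.26, 0.04, 0, 0, 0], [-0.49, -0.39, 0.05, 0, 0, 0], [-0.65, -0.52, 0.07, 0, 0, 0], [-0.815, -0.656, 0.09, 0, 0, 0]], fingers=-0.3)

```text
t: 0.72
tool_pos: [0.2978, 0.3962, 0.3862]
orientation: [-0.481, -3.104, 0.001]
force: [-0.1, 0.9, -0.1]
opening: 0.0608
gripper_force: 0.0
```

arm_command(increments=[[-0.16, -0.13, 0.02, 0, 0, 0], [-0.33, -0.26, 0.04, 0, 0, 0], [-0.49, -0.39, 0.05, 0, 0, 0], [-0.65, -0.52, 0.07, 0, 0, 0], [-0.815, -0.656, 0.09, 0, 0, 0]])

```text
t: 1.35
tool_pos: [0.4133, 0.2218, 0.3683]
orientation: [-0.481, -3.104, 0.0]
force: [1.0, -0.3, -0.4]
opening: 0.0604
gripper_force: 0.0
```

arm_command(increments=[[-0.16, -0.13, 0.02, 0, 0, 0.028], [-0.33, -0.26, 0.04, 0, 0, 0.056], [-0.49, -0.39, 0.05, 0, 0, 0.084], [-0.65, -0.52, 0.07, 0, 0, 0.112], [-0.815, -0.656, 0.09, 0, 0, 0.14]])

```text
t: 1.98
tool_pos: [0.529, 0.0474, 0.3502]
orientation: [-1.151, -2.922, 0.0]
force: [0.2, 0.1, -0.2]
opening: 0.0603
gripper_force: 0.0
```

```bash
cat > d.py <<'E'
# usage: d.py x y z yaw : increments from the present (measured) pose, tool pointing down
import sys,numpy as np
from plant import *
from scipy.spatial.transform import Rotation as R
x,y,z,w=map(float,sys.argv[1:5]);s=read_state();M=R.from_rotvec(s["orientation"])
D=R.from_matrix(np.array([[np.cos(w),np.sin(w),0],[np.sin(w),-np.cos(w),0],[0,0,-1]]))
m=M.as_matrix()
print("t",s["t"],"p",s["tool_pos"].round(4) if hasattr(s["tool_pos"],'round') else s["tool_pos"],"yaw",np.arctan2(m[1,0],m[0,0]).round(4),"q6",round(s["q"][5],3),"F",np.round(s["force"],1),"open",round(s["opening"],4))
print("shift",(M.inv().apply(np.array([x,y,z])-s["tool_pos"])/.2).round(4),"turn",((M.inv()*D).as_rotvec()/np.pi).round(4))
E
python3 d.py .5285 .0485 .248 2.396
```

```text
t 1.975 p [0.529  0.0474 0.3502] yaw 2.3911 q6 -0.828 F [ 0.2  0.1 -0.2] open 0.0603
shift [0.0053 0.0028 0.5112] turn [-0.0001 -0.0002 -0.0016]
```

arm_command(increments=[[0.005, 0.003, 0.13, 0, 0, -0.0016], [0.005, 0.003, 0.26, 0, 0, -0.0016], [0.005, 0.003, 0.39, 0, 0, -0.0016], [0.005, 0.003, 0.51, 0, 0, -0.0016], [0.005, 0.003, 0.51, 0, 0, -0.0016]])

```text
t: 2.6
tool_pos: [0.5268, 0.0497, 0.2462]
orientation: [-1.138, -2.923, 0.003]
force: [0.1, 0.4, 0.6]
opening: 0.0603
gripper_force: 0.0
```

arm_command(increments=[[0, 0, 0, 0, 0, 0], [0, 0, 0, 0, 0, 0], [0, 0, 0, 0, 0, 0], [0, 0, 0, 0, 0, 0], [0, 0, 0, 0, 0, 0]], fingers=1, force=25)

```text
t: 3.22
tool_pos: [0.5284, 0.0496, 0.2494]
orientation: [1.14, 2.927, 0.0]
force: [-2.0, -0.9, 5.8]
opening: 0.0279
gripper_force: 25.0
```

arm_command(increments=[[0, 0, -0.05, 0, 0, 0], [0, 0, -0.1, 0, 0, 0], [0, 0, -0.22, 0, 0, 0], [0, 0, -0.36, 0, 0, 0], [0, 0, -0.5, 0, 0, 0]])

```text
t: 3.85
tool_pos: [0.5281, 0.0497, 0.35]
orientation: [1.14, 2.928, 0.0]
force: [-0.0, -0.0, -1.7]
opening: 0.0278
gripper_force: 25.0
```

arm_command(increments=[[0, 0, 0, 0, 0, 0.055], [0, 0, 0, 0, 0, 0.11], [0, 0, 0, 0, 0, 0.165], [0, 0, 0, 0, 0, 0.22], [0, 0, 0, 0, 0, 0.275]])

```text
t: 4.47
tool_pos: [0.5281, 0.0497, 0.3492]
orientation: [2.267, 2.175, 0.0]
force: [0.7, 0.4, -2.6]
opening: 0.0278
gripper_force: 25.0
```

```bash
python3 - <<'E'
from plant import *
from h import *
for n in("scene","top"):
    c=read_camera(n);np.savez(f"{n}1.npz",**c)
s=read_state();np.savez("s1.npz",p=s["tool_pos"],o=s["orientation"])
a=load("top1.npz");b=load("scene1.npz")
i1=a["image"][140:240,190:300,::-1];i2=b["image"][130:220,200:310,::-1]
f=lambda i:cv2.resize(i,None,fx=5,fy=5,interpolation=cv2.INTER_CUBIC)
im=np.zeros((500,1110,3),np.uint8);im[:500,:550]=f(i1);im[:450,560:]=f(i2)
cv2.imwrite("pics/lift.png",im[:, :]) if 0 else cv2.imwrite("pics/lift.png",cv2.resize(im,(799,360)))
E
python3 d.py .5285 .0485 .348 2.396
```

```text
t 4.575 p [0.5282 0.0497 0.3492] yaw 1.5328 q6 0.035 F [-1.2  0.1 -2.6] open 0.0281
shift [-0.0061  0.0018  0.0059] turn [ 1.000e-04  0.000e+00 -2.748e-01]
```

View pics/lift.png

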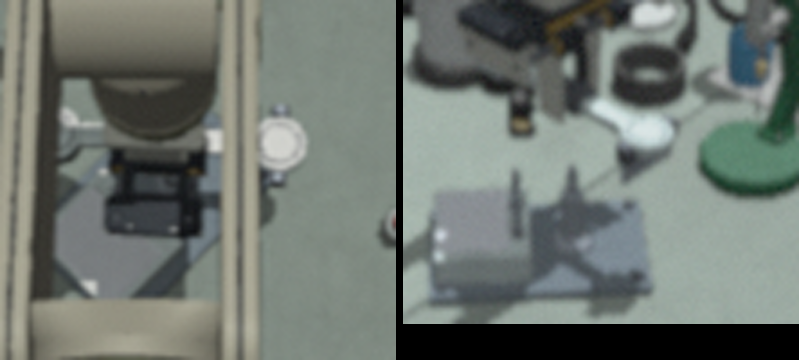

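The held arm is level. The top view shows the scraper seat at (281,143) in the picture, and the scene view shows the bare pin's tip at (573,168) and the seat at (645,130).

```bash
python3 - <<'E'
from h import *
t=load("top1.npz");s=load("scene1.npz");st=load("s1.npz");p=st["p"]
zs=p[2]-.168+.007
U=lambda x,y:(190+(x/.7198+.5)/5-.5,140+(y/.72+.5)/5-.5)
V=lambda x,y:(200+((x/.7198-560)+.5)/5-.5,130+(y/.72+.5)/5-.5)
g=cv2.cvtColor(t["image"],cv2.COLOR_RGB2GRAY);u,v=map(int,U(281,143))
m=(g[v-12:v+13,u-12:u+13]>165).astype(np.uint8);k,l,q,ce=cv2.connectedComponentsWithStats(m);j=1+q[1:,4].argmax()
print(q[j],ce[j]+[u-12,v-12],U(281,143))
a=onz(t,*(ce[j]+[u-12,v-12]),zs);b=onz(t,*U(281,143),zs);c=onz(s,*V(646,130),zs)
from scipy.spatial.transform import Rotation as R
M=R.from_rotvec(st["o"])
for n,x in(("mask",a),("eye",b),("scene",c)): print(n,x.round(4),"in tool",M.inv().apply(x-p).round(4))
print("pin tip",onz(s,*V(573,168),.107).round(4))
g=s["image"][:,:,:].astype(int)
u,v=map(int,V(573,185));print(u,v);print(g[v-10:v+8,u-7:u+8].sum(2)//3)
E
```

```text
[  7   6  13  14 148] [268.01351351 179.2027027 ] (267.67724367879964, 179.32222222222222)
mask [ 0.5244 -0.042   0.1882] in tool [-0.0918 -0.0003  0.161 ]
eye [ 0.5241 -0.041   0.1882] in tool [-0.0909 -0.0007  0.161 ]
scene [ 0.5237 -0.0395  0.1882] in tool [-0.0894 -0.0011  0.161 ]
pin tip [0.5238 0.0428 0.107 ]
246 180
[[162 159 163 163 164 162 165 164 164 167 167 169 171 170 170]
 [161 162 162 164 165 166 164 163 167 165 167 166 171 167 170]
 [163 162 164 161 166 164 164 165 168 167 169 169 168 170 169]
 [164 163 166 165 167 164 166 165 169 169 169 169 169 169 167]
 [166 164 167 165 166 167 165 164 163 166 170 169 171 171 170]
 [167 168 166 167 168 168 163 152 153 162 168 170 169 171 171]
 [167 170 167 169 170 166 152 130 131 154 166 172 172 172 169]
 [169 167 168 168 168 164 145 111 111 141 163 171 173 171 170]
 [169 168 170 169 171 162 134  99  98 132 158 171 171 170 169]
 [171 168 170 171 170 156 126  95  95 126 160 168 170 163 156]
 [171 172 169 169 166 155 123  96  95 125 155 165 158 149 145]
 [170 170 171 168 162 147 117  95  95 119 146 153 147 139 145]
 [170 170 169 166 156 134 108  88  88 107 130 138 143 146 155]
 [168 170 171 164 146 120 102  90  90  97 115 135 148 156 159]
 [165 167 167 158 135 112  95  95  93  96 107 130 148 155 155]
 [163 160 155 143 118  95  88  92  90  92  98 118 131 139 136]
 [148 144 131 117  97  84  84  85  84  87  87  97 107 111 108]
 [122 109 100  93  88  81  79  83  82  82  82  84  88  91  86]]
```

```bash
python3 - <<'E'
from h import *
s=load("scene1.npz")
for p in [(.5285,.0495),(.5265,.0495),(.5285,.0475)]:
    print(p,proj(s,[*p,.107]).round(2),proj(s,[*p,.074]).round(2))
print([onz(s,246.5,r,.107).round(4) for r in(174.8,175.5)])
E
```

```text
(0.5285, 0.0495) [246.26 174.78] [246.35 182.76]
(0.5265, 0.0495) [245.84 175.06] [245.94 183.04]
(0.5285, 0.0475) [246.71 175.02] [246.8  183.01]
[array([0.5289, 0.0488, 0.107 ]), array([0.5261, 0.0463, 0.107 ])]
```

arm_command(increments=[[0, 0, 0, 0, 0, 0.055], [0, 0, 0, 0, 0, 0.11], [0, 0, 0, 0, 0, 0.165], [0, 0, 0, 0, 0, 0.22], [0, 0, 0, 0, 0, 0.275]])

```text
t: 5.2
tool_pos: [0.5282, 0.0497, 0.349]
orientation: [-2.967, -1.033, -0.0]
force: [0.2, -0.9, -2.3]
opening: 0.0279
gripper_force: 25.0
```

arm_command(increments=[[0, 0, 0, 0, 0, 0.055], [0, 0, 0, 0, 0, 0.11], [0, 0, 0, 0, 0, 0.165], [0, 0, 0, 0, 0, 0.22], [0, 0, 0, 0, 0, 0.275]])

```text
t: 5.82
tool_pos: [0.5282, 0.0497, 0.349]
orientation: [-3.127, 0.304, -0.0]
force: [0.1, -0.4, -3.1]
opening: 0.0277
gripper_force: 25.0
```

arm_command(increments=[[0, 0, 0, 0, 0, 0.05], [0, 0, 0, 0, 0, 0.1], [0, 0, 0, 0, 0, 0.15], [0, 0, 0, 0, 0, 0.186], [0, 0, 0, 0, 0, 0.186]])

```text
t: 6.45
tool_pos: [0.5282, 0.0497, 0.349]
orientation: [-2.91, 1.184, -0.0]
force: [-0.2, 0.1, -1.5]
opening: 0.0278
gripper_force: 25.0
```

```bash
python3 d.py .5283 .0480 .2495 -.78; python3 - <<'E'
from plant import *
from h import *
for n in("scene","top"):
    c=read_camera(n);np.savez(f"{n}2.npz",**c)
s=read_state();np.savez("s2.npz",p=s["tool_pos"],o=s["orientation"])
a=load("top2.npz");b=load("scene2.npz")
f=lambda i:cv2.resize(i[:,:,::-1],(396,360),interpolation=cv2.INTER_CUBIC)
cv2.imwrite("pics/turn.png",np.hstack([f(a["image"][140:240,190:300]),f(b["image"][130:230,200:310])]))
E
```

```text
t 6.45 p [0.5282 0.0497 0.349 ] yaw -0.7728 q6 2.341 F [-0.2  0.1 -1.5] open 0.0278
shift [0.0063 0.0057 0.4973] turn [-0.     -0.      0.0023]
```

View pics/turn.png

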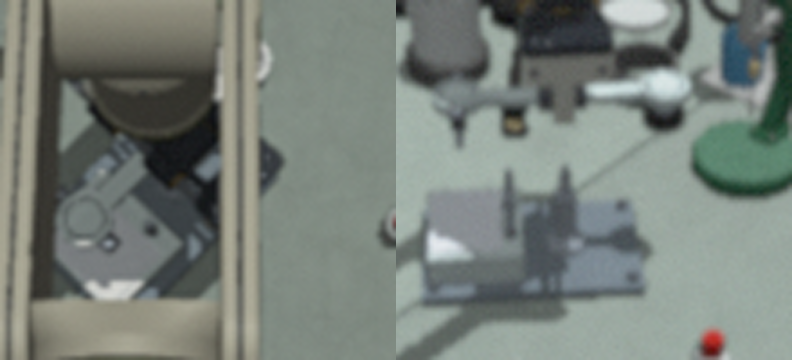

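The arm has been turned. In the top view the scraper seat is at (86,216); in the scene view the seats are at (455,92) and (665,86).

```bash
python3 - <<'E'
from h import *
from scipy.spatial.transform import Rotation as R
t=load("top2.npz");s=load("scene2.npz");st=load("s2.npz");p=st["p"];M=R.from_rotvec(st["o"]);z=p[2]-.161
for c,u,v in((t,190+86.5/3.6-.5,140+216.5/3.6-.5),(s,200+(455-396+.5)/3.6-.5,130+92/3.6-.5),(s,200+(665-396+.5)/3.6-.5,130+86/3.6-.5)):
    x=onz(c,u,v,z);print(x.round(4),M.inv().apply(x-p).round(4))
E
```

```text
[0.4654 0.1129 0.1879] [-0.0891 -0.0014  0.161 ]
[0.4628 0.1154 0.1879] [-0.0927 -0.0014  0.161 ]
[ 0.5896 -0.0145  0.1879] [0.0887 0.0032 0.161 ]
```

arm_command(increments=[[0.006, 0.006, 0.08, 0, 0, 0.002], [0.006, 0.006, 0.17, 0, 0, 0.002], [0.006, 0.006, 0.25, 0, 0, 0.002], [0.006, 0.006, 0.31, 0, 0, 0.002], [0.006, 0.006, 0.31, 0, 0, 0.002]])

```text
t: 7.18
tool_pos: [0.5276, 0.048, 0.285]
orientation: [2.903, -1.199, -0.004]
force: [0.2, -0.0, -3.0]
opening: 0.0276
gripper_force: 25.0
```

arm_command(increments=[[0, 0, 0.02, 0, 0, 0], [0, 0, 0.04, 0, 0, 0], [0, 0, 0.06, 0, 0, 0], [0, 0, 0.08, 0, 0, 0], [0, 0, 0.09, 0, 0, 0]])

```text
t: 7.8
tool_pos: [0.5281, 0.048, 0.2684]
orientation: [2.904, -1.199, -0.0]
force: [0.5, -0.4, -2.5]
opening: 0.028
gripper_force: 25.0
```

```bash
python3 d.py .5283 .0480 .2495 -.78
```

```text
t 7.8 p [0.5281 0.048  0.2684] yaw -0.7835 q6 2.348 F [ 0.5 -0.4 -2.5] open 0.028
shift [ 0.0005 -0.0007  0.0945] turn [ 0.0001  0.0001 -0.0011]
```

The hole has slipped over the pin with no contact force. I'll continue down.

arm_command(increments=[[0, 0, 0.03, 0, 0, 0], [0, 0, 0.055, 0, 0, 0], [0, 0, 0.075, 0, 0, 0], [0, 0, 0.09, 0, 0, 0], [0, 0, 0.09, 0, 0, 0]])

```text
t: 8.43
tool_pos: [0.5281, 0.048, 0.2504]
orientation: [2.903, -1.199, -0.001]
force: [-0.6, 0.0, -1.1]
opening: 0.0274
gripper_force: 25.0
```

arm_command(increments=[[0, 0, 0.004, 0, 0, 0], [0, 0, 0.006, 0, 0, 0], [0, 0, 0.006, 0, 0, 0], [0, 0, 0.006, 0, 0, 0], [0, 0, 0.006, 0, 0, 0]])

```text
t: 9.05
tool_pos: [0.5282, 0.048, 0.2496]
orientation: [-2.904, 1.199, -0.0]
force: [0.2, -0.1, -2.6]
opening: 0.0274
gripper_force: 25.0
```

arm_command(increments=[[0, 0, 0, 0, 0, 0], [0, 0, 0, 0, 0, 0], [0, 0, 0, 0, 0, 0], [0, 0, 0, 0, 0, 0], [0, 0, 0, 0, 0, 0]], fingers=-0.3)

```text
t: 9.68
tool_pos: [0.5282, 0.048, 0.2496]
orientation: [-2.904, 1.199, -0.0]
force: [0.3, -0.2, 0.3]
opening: 0.0602
gripper_force: 0.0
```

arm_command(increments=[[0, 0, -0.1, 0, 0, 0], [0, 0, -0.25, 0, 0, 0], [0, 0, -0.4, 0, 0, 0], [0, 0, -0.6, 0, 0, 0], [0, 0, -0.8, 0, 0, 0]])

```text
t: 10.3
tool_pos: [0.528, 0.048, 0.4106]
orientation: [2.904, -1.199, -0.0]
force: [0.1, 0.3, 0.3]
opening: 0.0603
gripper_force: 0.0
```

```bash
python3 d.py .4225 -.297 .35 -.78
```

```text
t 10.3 p [0.528  0.048  0.4106] yaw -0.7834 q6 2.348 F [0.1 0.3 0.3] open 0.0603
shift [0.8435 1.5944 0.3034] turn [ 0.0001  0.0001 -0.0011]
```

arm_command(increments=[[0.08, 0.16, 0.03, 0, 0, 0], [0.16, 0.32, 0.06, 0, 0, 0], [0.25, 0.48, 0.09, 0, 0, 0], [0.33, 0.64, 0.12, 0, 0, 0], [0.42, 0.797, 0.15, 0, 0, 0]], fingers=-0.2)

```text
t: 10.92
tool_pos: [0.4747, -0.1252, 0.3794]
orientation: [-2.904, 1.199, -0.0]
force: [-0.1, 1.0, -0.3]
opening: 0.0556
gripper_force: 0.0
```

arm_command(increments=[[0.08, 0.16, 0.03, 0, 0, 0.013], [0.16, 0.32, 0.06, 0, 0, 0.026], [0.25, 0.48, 0.09, 0, 0, 0.04], [0.33, 0.64, 0.12, 0, 0, 0.053], [0.424, 0.797, 0.15, 0, 0, 0.053]])

```text
t: 11.55
tool_pos: [0.4223, -0.2981, 0.3494]
orientation: [2.793, -1.438, 0.0]
force: [0.1, 0.6, 0.2]
opening: 0.0554
gripper_force: 0.0
```

```bash
python3 d.py .4225 -.297 .192 -.95; python3 - <<'E'
from plant import *
from h import *
c=read_camera("top");np.savez("top3.npz",**c)
i=c["image"]
f=lambda i:cv2.resize(i[:,:,::-1],None,fx=4,fy=4,interpolation=cv2.INTER_CUBIC)
cv2.imwrite("pics/fit.png",np.hstack([f(i[150:240,190:290]),f(i[170:260,290:385])]))
E
```

```text
t 11.55 p [ 0.4223 -0.2981  0.3494] yaw -0.9507 q6 1.808 F [0.1 0.6 0.2] open 0.0554
shift [-0.0039 -0.0039  0.7871] turn [-0.     -0.0001 -0.0002]
```

View pics/fit.png

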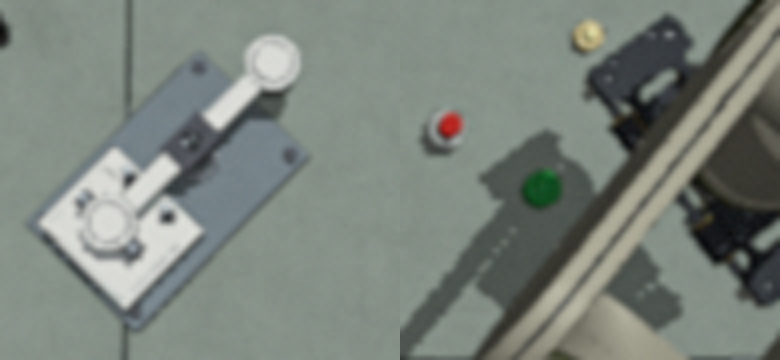

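The arm is refitted between the pegs: scraper seat at (108,221), pad seat at (272,62). The path to the big weight is clear, so I'll descend.

arm_command(increments=[[-0.004, -0.004, 0.19, 0, 0, 0], [-0.004, -0.004, 0.38, 0, 0, 0], [-0.004, -0.004, 0.56, 0, 0, 0], [-0.004, -0.004, 0.7, 0, 0, 0], [-0.004, -0.004, 0.785, 0, 0, 0]])

```text
t: 12.22
tool_pos: [0.4226, -0.2954, 0.1909]
orientation: [-2.793, 1.436, 0.003]
force: [-0.3, -0.0, -0.6]
opening: 0.0556
gripper_force: 0.0
```

arm_command(increments=[[0, 0, 0, 0, 0, 0], [0, 0, 0, 0, 0, 0], [0, 0, 0, 0, 0, 0], [0, 0, 0, 0, 0, 0], [0, 0, 0, 0, 0, 0]], fingers=1, force=20)

```text
t: 12.85
tool_pos: [0.4236, -0.2965, 0.194]
orientation: [2.793, -1.436, 0.004]
force: [-1.6, -0.2, 6.5]
opening: 0.0287
gripper_force: 20.0
```

```bash
python3 d.py .4225 -.297 .39 -.95; python3 - <<'E'
from h import *
t=load("top3.npz")
a=onz(t,190+108.5/4-.5,150+221.5/4-.5,.088);b=onz(t,190+272.5/4-.5,150+62.5/4-.5,.088);print(a,b,(a+b)/2,np.linalg.norm(a-b))
E
```

```text
t 12.85 p [ 0.4236 -0.2965  0.194 ] yaw -0.95 q6 1.811 F [-1.6 -0.2  6.5] open 0.0287
shift [ 0.0013  0.0053 -0.9799] turn [-0.0001 -0.0008  0.    ]
[0.46590263 0.11303003 0.088     ] [ 0.59205004 -0.01383784  0.088     ] [0.52897634 0.04959609 0.088     ] 0.17890954969589332
```

arm_command(increments=[[0, 0, -0.1, 0, 0, 0], [0, 0, -0.3, 0, 0, 0], [0, 0, -0.55, 0, 0, 0], [0, 0, -0.8, 0, 0, 0], [0, 0, -0.98, 0, 0, 0]])

```text
t: 13.48
tool_pos: [0.4231, -0.2958, 0.3912]
orientation: [2.794, -1.436, 0.004]
force: [0.3, -0.9, -2.6]
opening: 0.0285
gripper_force: 20.0
```

```bash
python3 - <<'E'
from plant import *
from h import *
c=read_camera("scene");np.savez("scene4.npz",**c);s=read_state();p=s["tool_pos"];np.savez("s4.npz",p=p,o=s["orientation"])
u,v=proj(c,p-[0,0,.172]).astype(int);print(u,v,proj(c,p-[0,0,.192]),proj(c,p-[0,0,.186]))
cv2.imwrite("pics/hold.png",cv2.resize(c["image"][v-30:v+30,u-40:u+40,::-1],None,fx=8,fy=8,interpolation=cv2.INTER_CUBIC))
E
python3 d.py .466 .1128 .39 -.78
```

```text
322 212 [321.67376531 218.5048976 ] [321.95664256 216.73479765]
t 13.525 p [ 0.4238 -0.2964  0.3962] yaw -0.9499 q6 1.811 F [ 2.2 -1.4  2.2] open 0.0289
shift [-1.5418 -1.3619  0.0215] turn [-0.0005 -0.0027 -0.0541]
```

View pics/hold.png

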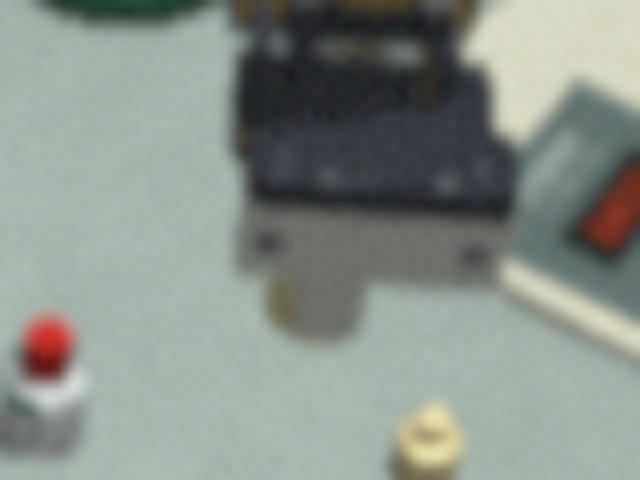

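The weight is held at (268–360,300). Only a sliver of brass shows left of the near finger, so its offset along tool x is a few mm at most. I'll carry it to the seat.

arm_command(increments=[[-0.12, -0.1, 0, 0, 0, 0], [-0.28, -0.25, 0, 0, 0, 0], [-0.44, -0.39, 0, 0, 0, 0], [-0.6, -0.53, 0, 0, 0, 0], [-0.766, -0.68, 0, 0, 0, 0]])

```text
t: 14.15
tool_pos: [0.4442, -0.0908, 0.388]
orientation: [-2.793, 1.437, 0.001]
force: [0.9, -0.4, -2.6]
opening: 0.0288
gripper_force: 20.0
```

arm_command(increments=[[-0.2, -0.18, 0, 0, 0, -0.013], [-0.4, -0.36, 0, 0, 0, -0.027], [-0.6, -0.54, 0, 0, 0, -0.041], [-0.72, -0.64, 0, 0, 0, -0.054], [-0.766, -0.68, 0, 0, 0, -0.054]])

```text
t: 14.78
tool_pos: [0.4657, 0.1132, 0.388]
orientation: [2.907, -1.191, -0.001]
force: [-0.6, 0.2, -2.2]
opening: 0.0287
gripper_force: 20.0
```

```bash
python3 d.py .467 .111 .294 -.78;python3 - <<'E'
from plant import *
from h import *
c=read_camera("scene");s=read_state();p=s["tool_pos"]
u,v=proj(c,p-[0,0,.172]).astype(int);print(u,v,proj(c,[.4655,.1125,.088]))
cv2.imwrite("pics/over.png",cv2.resize(c["image"][v-20:v+60,u-40:u+50,::-1],None,fx=7,fy=7,interpolation=cv2.INTER_CUBIC))
E
```

```text
t 14.775 p [0.4657 0.1132 0.388 ] yaw -0.7779 q6 2.48 F [-0.6  0.2 -2.2] open 0.0287
shift [0.0129 0.003  0.4698] turn [0.0001 0.0002 0.0007]
216 147 [219.04712494 180.46440328]
```

View pics/over.png

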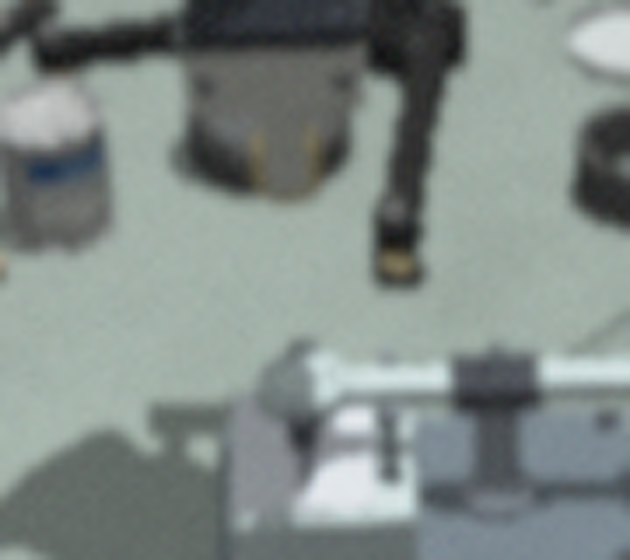

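Brass shows on both sides of the finger (248–320 against 262–308), so the weight is centred and hangs straight. The TCP is already over the seat, so I'll lower it.

arm_command(increments=[[0, 0, 0.1, 0, 0, 0], [0, 0, 0.22, 0, 0, 0], [0, 0, 0.34, 0, 0, 0], [0, 0, 0.44, 0, 0, 0], [0, 0, 0.48, 0, 0, 0]])

```text
t: 15.45
tool_pos: [0.4655, 0.1104, 0.291]
orientation: [2.903, -1.197, -0.003]
force: [0.0, 0.8, -2.9]
opening: 0.0287
gripper_force: 20.0
```

arm_command(increments=[[0, 0, 0.01, 0, 0, 0], [0, 0, 0.02, 0, 0, 0], [0, 0, 0.03, 0, 0, 0], [0, 0, 0.03, 0, 0, 0], [0, 0, 0.03, 0, 0, 0]])

```text
t: 16.08
tool_pos: [0.4661, 0.1116, 0.2868]
orientation: [-2.905, 1.195, -0.001]
force: [0.1, 0.4, -1.9]
opening: 0.029
gripper_force: 20.0
```

arm_command(increments=[[0, 0, 0.005, 0, 0, 0], [0, 0, 0.01, 0, 0, 0], [0, 0, 0.014, 0, 0, 0], [0, 0, 0.014, 0, 0, 0], [0, 0, 0.014, 0, 0, 0]])

```text
t: 16.7
tool_pos: [0.466, 0.1116, 0.2838]
orientation: [-2.905, 1.195, -0.0]
force: [0.5, -0.1, -1.6]
opening: 0.029
gripper_force: 20.0
```

arm_command(increments=[[0, 0, 0.005, 0, 0, 0], [0, 0, 0.007, 0, 0, 0], [0, 0, 0.007, 0, 0, 0], [0, 0, 0.007, 0, 0, 0], [0, 0, 0.007, 0, 0, 0]])

```text
t: 17.32
tool_pos: [0.466, 0.1116, 0.2823]
orientation: [-2.905, 1.195, -0.0]
force: [1.4, -0.5, -1.4]
opening: 0.029
gripper_force: 20.0
```

arm_command(increments=[[0, 0, 0.003, 0, 0, 0], [0, 0, 0.006, 0, 0, 0], [0, 0, 0.006, 0, 0, 0], [0, 0, 0.006, 0, 0, 0], [0, 0, 0.006, 0, 0, 0]])

```text
t: 17.95
tool_pos: [0.4661, 0.1116, 0.2815]
orientation: [-2.905, 1.195, -0.0]
force: [-4.0, -0.2, 5.4]
opening: 0.0283
gripper_force: 20.0
```

Contact. I'll release.

arm_command(increments=[[0, 0, 0, 0, 0, 0], [0, 0, 0, 0, 0, 0], [0, 0, 0, 0, 0, 0], [0, 0, 0, 0, 0, 0], [0, 0, 0, 0, 0, 0]], fingers=-0.2)

```text
t: 18.58
tool_pos: [0.466, 0.1115, 0.2811]
orientation: [2.905, -1.195, 0.0]
force: [0.1, 0.0, -0.6]
opening: 0.0559
gripper_force: 0.0
```

arm_command(increments=[[0, 0, -0.06, 0, 0, 0], [0, 0, -0.18, 0, 0, 0], [0, 0, -0.35, 0, 0, 0], [0, 0, -0.55, 0, 0, 0], [0, 0, -0.75, 0, 0, 0]])

```text
t: 19.2
tool_pos: [0.4658, 0.1115, 0.4334]
orientation: [-2.905, 1.195, -0.001]
force: [0.4, 1.2, -0.5]
opening: 0.0556
gripper_force: 0.0
```

arm_command(increments=[[0.2, 0.2, 0, 0, 0, 0], [0.4, 0.4, 0, 0, 0, 0], [0.6, 0.6, 0, 0, 0, 0], [0.8, 0.8, 0, 0, 0, 0], [0.95, 0.95, 0, 0, 0, 0]])

```text
t: 19.82
tool_pos: [0.4669, -0.1593, 0.4323]
orientation: [2.905, -1.196, 0.002]
force: [0.3, -0.4, 0.4]
opening: 0.0559
gripper_force: 0.0
```

```bash
python3 - <<'E'
from plant import *
from h import *
a=read_camera("top");b=read_camera("scene")
f=lambda i:cv2.resize(i[:,:,::-1],None,fx=4,fy=4,interpolation=cv2.INTER_CUBIC)
cv2.imwrite("pics/end.png",np.hstack([f(a["image"][150:240,190:290]),f(b["image"][140:230,190:290])]))
for c in(a,b):
    h=cv2.cvtColor(c["image"],cv2.COLOR_RGB2HSV);m=cv2.inRange(h,(15,50,90),(38,255,255))
    u,v=proj(c,[.4655,.1125,.108]);q=m[int(v)-15:int(v)+16,int(u)-15:int(u)+16];y,x=np.nonzero(q)
    if len(x): print(len(x),onz(c,int(u)-15+x.mean(),int(v)-15+y.mean(),.108))
E
```

```text
73 [0.46548643 0.11313171 0.108     ]
89 [0.4722561  0.11245879 0.108     ]
```

View pics/end.png

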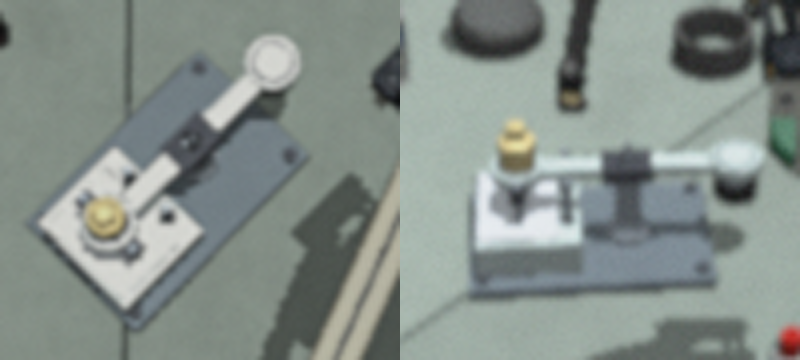

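The weight stands upright in the middle of the seat, at (107,215) in the top view. The arm is level on the pin between the pegs.

```bash
python3 -c "
from plant import *
print(close_job())"
```

```text
the job is handed in; nothing more can be done
None
```

The rub tester arm is turned end for end and back down on its pin, with the scraper on the panel between the pegs and the larger brass weight upright in the middle of the scraper seat. I handed the job in at about 20 s; no verdict came back.

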